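Park the pipe spool at the top of the draining gutter

ROBOT

A 6-joint arm with a two-finger parallel gripper is mounted at the origin on a cart in front of the work surface, level with it; the furniture and walls round the work are solid. World frame = base frame: x ahead of the robot, y to its left, z up, the work surface at z = 0. Lengths are in mm, angles in rad, forces in N, time in s.
With the tool pointing down it reaches from about 275 to 750 mm from the base axis. Payload 10.2 kg.
Tool frame: the origin (TCP) lies at the very end of the fingers, on their centre line; the grasp point (between the pads) lies 19 mm behind it; z points along the fingers, y is the direction in which the jaws open and shut (so a half turn about z gives the same grasp; the last joint's range is limited). The gripper opens to 88 mm and grips with 3 to 60 N. Pads are 18 mm wide; open, the fingers measure 123 mm over their backs; the gripper's body (75 mm by 187 mm) begins 45 mm behind the grasp point.
Start: joints at [-1.485, 0.313, 1.498, -0, 1.331, -0.223], TCP at [159.543, -500.177, 238.72] pointing down, gripper open.
Joint ranges: [-2.94, 2.94], [-0.97, 2.17], [0.19, 2.56], [-1.23, 4.37], [0.02, 3.11], [-2.88, 2.88]. Speed limits (rad/s): [2.39, 2.39, 3.01, 3.14, 3.14, 3.14].

INTERFACE

Orientations are given as a rotation vector (axis times angle).
In Python, from cell import sensors, eyes, workorder, nets gives the robot as it stands.
- The arm moves only by the tool drive_tool, never from a script. Its argument "moves" is a list of rows, each a list of 7 numbers: the opening, from -1 (shut) to 1 (fully open), then the shift along the tool's x, y, z in mm, then the turn, a rotation vector about the tool's x, y, z in degrees. A call has 1 to 10 rows; each row is the pose to reach, as a shift and turn from the pose measured when the call began, along the tool's axes at that moment; what a row does not reach only later rows make up. A row lasts 1/10 s, in which the tool goes at most 50 mm and 8.59 degrees, less where a joint would pass 70% of its speed; a pose out of reach is approached as far as the arm can. A call with a gripper value outside its range is refused whole. The fingers move at their own pace and stop on an object; the grip force is fixed at half the most. Time passes only in rows, so rows that repeat a pose let the fingers close. It gives the time, the measured TCP pose, the force and the opening at its end, in the units of the state.
- sensors.observe(): the state, without advancing time (a new reading comes with each control period).
- eyes.grab_frame(name): name is "scene" or "top" or "wrist"; returns (picture, depth): 480x640x3 uint8, red, green, blue; 480x640 float32, mm along the optical axis (not along the pixel's ray), 0 where there is no reading.
- eyes.camera_info(name): a dict with "vfov" (degrees; the focal length in pixels is half the picture's height over the tangent of half this angle, whatever the lens; pixels are square), "cx", "cy" (the principal point, pixels), "R" (3x3) and "t" (3): a world point X has camera coordinates R X + t. Camera axes: x right, y down, z forward; pixel columns grow to the right and rows downward; lengths in mm; the calibration is good to about 2 mm. A picture is of the moment at which its call begins: read the wrist's pose just before it. camera_info takes no time and is no camera call; for the wrist camera it gives the pose at the moment of the call.
- workorder.finish_job(): hands the job in, once; it reports no verdict.
Trained networks look in the newest picture that a camera, given by its name, has taken for a name from the list of things; names that differ only in an ending like _2 or _b are one class to them, and where a whole thing is asked for, a point or a joint stands for the part that bears it (a point fixed in the world has none). Each returns a list of dicts, best first, with "score" (0 to 1); they miss things now and then, are a little off and sometimes report something else, mostly with a low value. They report only what shows in the picture. A call takes as long as a camera call. They do not tell look-alikes from the thing itself.
- nets.silhouettes(camera, name): "pixels" (480x640 bool, what is visible of it) and "point" ([column, row] in pixels, amid what is visible of it).
The state is a dict: "t": time; "joint_positions": joint angles; "joint_velocities": joint speeds; "joint_torque": joint torques, N m; "position": TCP position; "tool_rot": TCP orientation; "ft_force": force on the tool from outside, world axes, zero at the start; "wrist_torque": the same for the moment, N m; "opening": finger opening in mm.
Only numpy, scipy, OpenCV 4.12 (cv2) and the standard library are available. Lean on these libraries where they do the work, as an engineer would, in place of code of your own. Each camera call takes 0.05 s, during which the arm holds its last target.

TASK

Without gripping or lifting anything, push the flanged pipe spool with your fingertips so that it rolls up the sloped gutter, over the hump and against the stop plate at the top, where it stays by itself. Then push the swinging keeper bar fully across the gutter behind it, so that the spool cannot roll back when the cart is moved. Leave the beaker, the cork and the capsule as they stand.

Things in the scene. Friction and masses are not known exactly. Their poses are not given: they have to be found in the camera images.
- gutter: Fixed stainless gutter on four short legs, 277 mm long, 86 mm wide inside. Origin: on the work surface under its middle; x axis along the gutter, uphill; y across; z up. The floor rises at 7 degrees along +x to a hump at x = 60 mm, then falls at 8 degrees to the stop plate (face at x = 103 mm, top 96 mm above the work surface). Side walls, 4 mm thick, stand 16 mm above the floor slope.
- sill (a point): Middle of the top edge of the low sill at the bottom end, x = -165 mm in the gutter frame. The sill (5 mm thick) stands 12 mm above the floor, which is 34 mm above the work surface here. Fingertips held 20 mm above the floor slope pass over sill and walls.
- ramp (a point): Point on the floor at the top of the hump, mid width, at gutter x = 60 mm and 62 mm above the work surface; x axis points up along the 7 degree slope (the floor drops 0.1228 mm for each mm toward the sill), z axis at right angles to the slope. The spool's axis is 25 mm above the slope while it rolls.
- seat (a point): The point of the gutter floor, mid width, right under the axis of the spool when it rests against the stop plate; 59.5 mm above the work surface.
- spool: Loose plain stainless pipe spool, about 0.25 kg: tube of 38 mm diameter, 80 mm long, with a flange of 50.5 mm diameter at each end (66 mm free between flanges). Origin: its centre, on its axis; y axis is the roll axis, across the gutter. Starts against the sill (centre at gutter x = -142 mm); seated against the stop plate its centre is at gutter x = 78 mm, 85 mm above the work surface.
- keeper (a joint): Steel keeper bar on an upright pivot outside the wall at gutter -y, rad. 0: open, pointing downhill and 30 degrees away from the gutter; 0.52: parallel to it; 2.09 (end of travel): fully across, pointing along gutter +y, 6 mm from the seated spool. Closes clockwise seen from above. Push its outer face (the one away from the gutter; it ends facing downhill). Friction 0.03 N m. Starts at 0 to 0.4.
- keeper_hinge (a point): Pivot axis of the keeper, at mid height of the bar: gutter x = 42.5 mm, y = -56 mm, 87 mm above the work surface. The pivot's bolt head reaches 102 mm.
- keeper_tip (a point): Centre of the rounded free end of the keeper bar (12 mm across), 83 mm from the pivot axis. The bar is 8 mm thick and 14 mm high (80 to 94 mm above the work surface).
- beaker: Bystander: white measuring beaker, 60 mm wide, 71 mm high, standing past the top end of the gutter. Origin: centre of its underside.
- cork: Bystander: bottle cork, 24 mm wide, 44 mm high, standing beside the low half of the gutter, on its -y side. Origin: centre of its underside.
- capsule: Bystander: dark bottle-neck capsule, 33 mm wide, 60 mm high, standing past the top end of the gutter. Origin: centre of its underside.
Things that resemble listed ones, but are neither listed nor needed, are in the scene too. Leave any turquoise look-alike of the spool alone.

How it is judged:
By the outcome, as a careful person would: the job done as asked, in the order asked, and still so for the second after the job is handed in, with the robot touching nothing.
It also fails if it takes over 59 s, if anything falls off the work surface, if the arm or the gripper's body presses on something with over 40 N, if the wrist force passes 120 N, or if a joint passes its speed limit or range.

## Working session

There is one attempt and no reset: what is moved stays moved. The work goes in short steps, Python scripts to look and compute and a tool call to move; the robot and the scene stay as the last step left them, time stands still between calls to the robot, and variables do not carry over. Pictures are saved under pics/ and viewed, and the job is handed in when it is done.

Besides the shell and the picture viewer there is one more tool, called after "Emit:" by a JSON object that holds its "name" and its "arguments", one argument or row to a line. drive_tool: Moves the arm, as the interface text tells. Its arguments: {"type":"object","properties":{"moves":{"type":"array","items":{"type":"array","items":{"type":"number"}}}},"required":["moves"]}

```bash
ls; mkdir -p pics
python3 - <<'E'
from cell import sensors, eyes, workorder, nets
import cv2
s=sensors.observe(); print(s)
for n in ("scene","top"):
    p,d=eyes.grab_frame(n); cv2.imwrite(f"pics/{n}0.png",p[:,:,::-1]); print(n,eyes.camera_info(n))
E
```

```text
pics
{'t': 0.0, 'joint_positions': array([-1.48539464e+00,  3.13482735e-01,  1.49840394e+00, -2.71152260e-05,
        1.33100408e+00, -2.23408888e-01]), 'joint_velocities': array([-2.32388945e-04,  1.06162367e-04, -2.52556358e-04, -9.00026032e-04,
       -3.53011227e-04, -2.88751198e-05]), 'joint_torque': array([-5.48253793e-04, -4.02208507e+01, -2.52271324e+01,  6.94274646e-02,
        3.52177536e-02, -6.93009656e-05]), 'position': array([ 159.51788099, -499.93071653,  238.15679583]), 'tool_rot': array([-3.10293470e+00, -4.82963927e-01, -9.92802742e-05]), 'ft_force': array([-0.50348402,  0.88612894, -0.16447923]), 'wrist_torque': array([-0.02236484,  0.05598686,  0.03499071]), 'opening': 88.10029431091536}
scene {'vfov': 51.58007630574359, 'cx': 310.220046495175, 'cy': 245.66822517824545, 'R': array([[-0.63295295, -0.77390432, -0.02103964],
       [-0.50004264,  0.42941492, -0.75203736],
       [ 0.59103969, -0.46548355, -0.6587846 ]]), 't': array([277.95206954, 336.40225388, 626.83101629])}
top {'vfov': 57.57110548803364, 'cx': 310.9313174654313, 'cy': 237.89773465353346, 'R': array([[-0.02822757, -0.99946947, -0.01624783],
       [-0.99517295,  0.02962714, -0.0935576 ],
       [ 0.09398934,  0.01352849, -0.99548128]]), 't': array([-51.19192874, 484.72885943, 986.21494418])}
```

View pics/scene0.png

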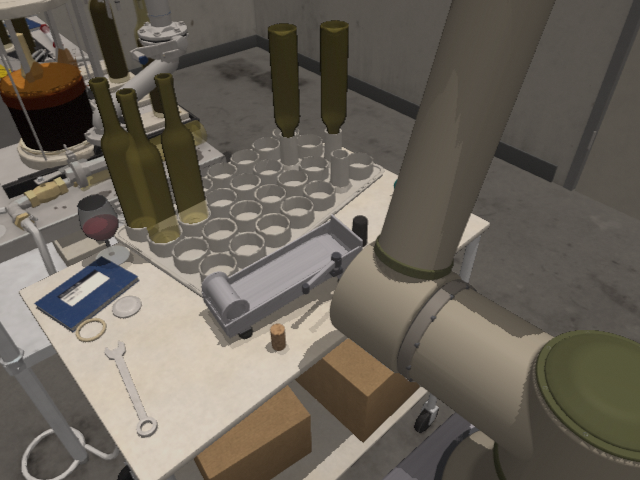

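View pics/top0.png

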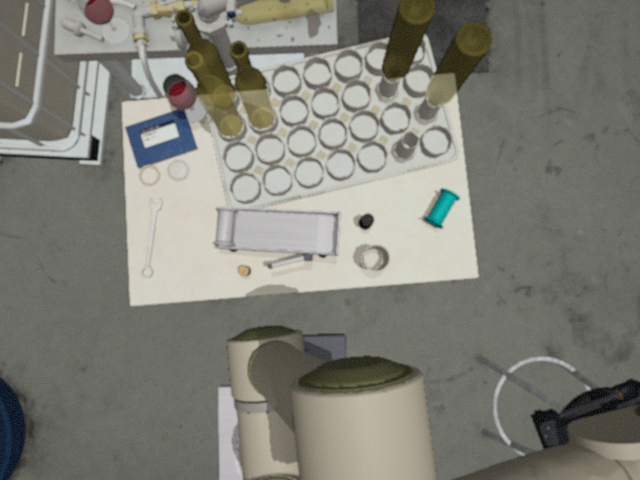

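```bash
cat > h.py <<'E'
from cell import sensors, eyes, workorder, nets
import numpy as np, cv2
from scipy.spatial.transform import Rotation as Ro
def world(ci,d,u,v):
    f=240/np.tan(np.radians(ci['vfov'])/2)
    c=np.stack([(u-ci['cx'])/f*d,(v-ci['cy'])/f*d,d],-1)
    return (c-ci['t'])@ci['R']
def proj(ci,X):
    f=240/np.tan(np.radians(ci['vfov'])/2)
    c=np.asarray(X)@ci['R'].T+ci['t']
    return np.stack([c[...,0]/c[...,2]*f+ci['cx'],c[...,1]/c[...,2]*f+ci['cy']],-1)
E
python3 - <<'E'
from h import *
for cam in ("top","scene"):
    p,d=eyes.grab_frame(cam); ci=eyes.camera_info(cam)
    np.savez(f"{cam}0.npz",p=p,d=d)
    V,U=np.mgrid[:480,:640]
    W=world(ci,d,U,V)
    for n in ("gutter","spool","keeper","beaker","cork","capsule"):
        for r in nets.silhouettes(cam,n)[:3]:
            m=r['pixels']&(d>0); w=W[m]
            print(cam,n,round(r['score'],2),r['point'],m.sum(),np.median(w,0).round(0) if m.any() else '',np.percentile(w[:,2],[5,95]).round() if m.any() else '')
            if r is not None and r['score']>.3:
                c=cv2.minAreaRect(w[:,:2].astype(np.float32)); print('   rect',np.round(c[0]),np.round(c[1]),round(c[2],1))
                np.save(f"m_{cam}_{n}.npy",r['pixels']) if not (n=='spool' and cam=='top' and r['point'][0]>400) else 0
p=np.load('top0.npz')['p'];cv2.imwrite('pics/topz.png',cv2.resize(p[190:300,200:400,::-1],(800,440),interpolation=cv2.INTER_CUBIC))
p=np.load('scene0.npz')['p'];cv2.imwrite('pics/scz.png',cv2.resize(p[210:360,190:390,::-1],(800,600),interpolation=cv2.INTER_CUBIC))
E
```

```text
top gutter 0.73 [287.0, 231.8] 4940 [495.  -8.  55.] [39. 93.]
   rect [486.  14.] [290. 144.] 86.0
top spool 0.89 [226.3, 223.5] 650 [512. 122.  78.] [68. 85.]
   rect [514. 125.] [47. 85.] 84.7
top spool 0.88 [441.8, 209.8] 618 [ 543. -362.   42.] [13. 48.]
   rect [ 545. -363.] [40. 81.] 59.6
top keeper 0.6 [283.1, 263.4] 168 [427.  -1.  94.] [ 0. 97.]
   rect [428.  -3.] [18. 84.] 8.4
top cork 0.71 [370.2, 221.0] 173 [ 515. -189.   59.] [25. 63.]
   rect [ 516. -191.] [27. 28.] 39.7
top cork 0.65 [284.7, 234.2] 5023 [495. -11.  55.] [38. 93.]
   rect [488.  13.] [291. 144.] 85.7
top cork 0.63 [244.7, 268.9] 144 [413.  88.  42.] [-1. 46.]
   rect [414.  93.] [31. 28.] 88.9
top capsule 0.51 [368.9, 221.4] 200 [ 515. -189.   59.] [15. 63.]
   rect [ 517. -190.] [30. 29.] 87.7
scene gutter 0.83 [288.3, 270.9] 7414 [492.   4.  56.] [33. 94.]
   rect [512. -34.] [181. 381.] 7.4
scene spool 0.89 [225.1, 293.6] 1334 [503. 127.  77.] [47. 86.]
   rect [548. 114.] [ 60. 165.] 80.1
scene keeper 0.97 [319.9, 273.5] 444 [428. -18.  93.] [61. 97.]
   rect [449. -22.] [ 54. 112.] 10.1
scene cork 0.77 [277.7, 336.2] 370 [407.  92.  35.] [ 4. 47.]
   rect [429.  80.] [25. 61.] 61.2
scene cork 0.15 [319.4, 278.2] 381 [426. -13.  94.] [84. 97.]
scene capsule 0.58 [358.2, 225.4] 364 [ 510. -190.   49.] [ 3. 63.]
   rect [ 516. -191.] [ 34. 200.] 43.2
```

View pics/topz.png

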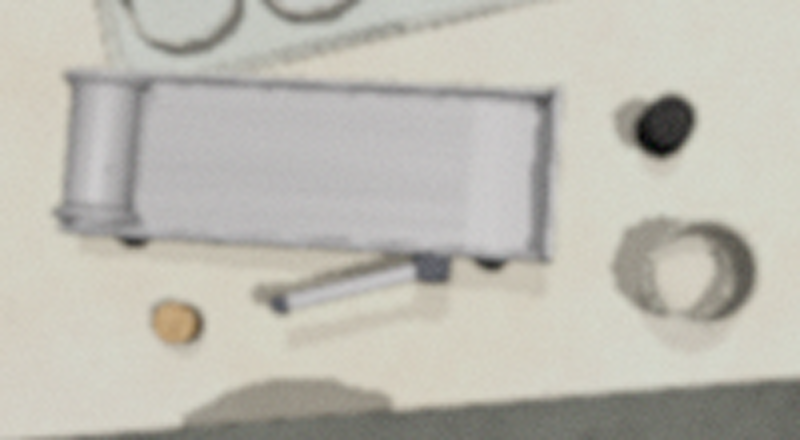

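View pics/scz.png

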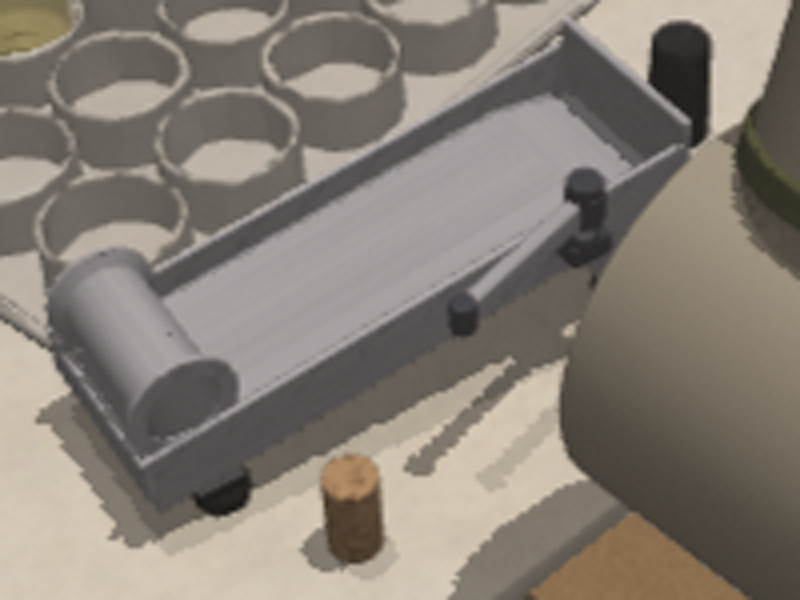

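```bash
cat > fit.py <<'E'
from h import *
from scipy.optimize import least_squares
# candidates: for each x-bin along guess, min/max y of points with height above floor
P=[]
for cam in("top","scene"):
    z=np.load(f"{cam}0.npz"); ci=eyes.camera_info(cam); V,U=np.mgrid[:480,:640]
    W=world(ci,z['d'],U,V); m=z['d']>0
    w=W[m]; P.append(w)
def g(w,th,o):
    c,s=np.cos(th),np.sin(th); d=w[:,:2]-o
    return np.stack([d@[c,s],d@[-s,c],w[:,2]],-1)
def floor(x): return np.where(x<60,62-.1228*(60-x),62-np.tan(np.radians(8))*(x-60))
for i,cam in enumerate(("top","scene")):
    w=P[i]; th=np.radians(-92);o=np.array([490.,-17])
    for it in range(6):
        q=g(w,th,o)
        k=(abs(q[:,0])<200)&(abs(q[:,1])<75)&(q[:,2]>20)&(q[:,2]<105); q=q[k]
        h=q[:,2]-floor(q[:,0])
        wall=(h>10)&(h<19)&(q[:,0]>-100)&(q[:,0]<20)&(abs(q[:,1])>30)&(abs(q[:,1])<56)
        L=q[wall&(q[:,1]>0)];R=q[wall&(q[:,1]<0)]
        lf=np.polyfit(L[:,0],L[:,1],1);rf=np.polyfit(R[:,0],R[:,1],1)
        pl=q[(q[:,0]>85)&(q[:,2]>88)&(abs(q[:,1])<40)]
        px=np.percentile(pl[:,0],[5,50,95]) if len(pl) else [np.nan]*3
        fl=q[(abs(q[:,1])<35)&(q[:,0]>-90)&(q[:,0]<50)]
        sp=q[(abs(q[:,1])<25)&(q[:,0]<-115)&(q[:,2]>65)]
        if it in(0,5): print(cam,len(L),len(R),lf,rf,px,'floor z err',np.median(fl[:,2]-floor(fl[:,0])).round(1),'spool top x',np.median(sp[:,0]) if len(sp) else '',sp[:,2].max() if len(sp) else '', 'pl z',np.median(pl[:,2]) if len(pl) else '')
        th+= .5*(lf[0]+rf[0]); cy=.5*(lf[1]+rf[1]); dx=px[1]-105
        c,s=np.cos(th),np.sin(th)
        o=o+cy*np.array([-s,c])+(dx if np.isfinite(dx) else 0)*np.array([c,s])
    print(cam,o,np.degrees(th))
E
python3 fit.py
```

```text
top 79 95 [-4.61292170e-02  5.21519066e+01] [ -0.05602199 -37.63103327] [103.27445932 107.41609462 109.68623413] floor z err 0.0 spool top x -140.75451150882935 88.91819934672375 pl z 96.17450497257788
top 104 97 [-6.05496862e-04  4.47942621e+01] [ 6.05496863e-04 -4.47942621e+01] [102.75703692 104.99999999 107.35560461] floor z err 0.2 spool top x -141.9932567212494 85.70098548305572 pl z 96.17450497257788
top [497.00906002 -19.14106404] -95.37632829909296
scene 199 266 [-4.42406084e-02  5.19285935e+01] [ -0.05327    -37.98549124] [104.42790893 107.69064162 111.82423938] floor z err 1.3 spool top x -146.31260115191472 90.14537006299607 pl z 95.50176892578432
scene 270 270 [-1.36661469e-03  4.48781424e+01] [ 1.36661468e-03 -4.48781424e+01] [103.21987851 104.99999998 108.54151911] floor z err 1.6 spool top x -148.92253302033365 85.29332206558718 pl z 95.46341659922939
scene [496.64989523 -20.06615431] -95.2661035862881
```

```bash
cat >> h.py <<'E'
O=np.array([496.9,-19.5]); TH=np.radians(-95.33)
EX=np.array([np.cos(TH),np.sin(TH)]); EY=np.array([-EX[1],EX[0]])
def G2W(p): p=np.asarray(p,float); return np.concatenate([O+p[...,0:1]*EX+p[...,1:2]*EY,p[...,2:3]],-1)
def W2G(p): p=np.asarray(p,float); d=p[...,:2]-O; return np.stack([d@EX,d@EY,p[...,2]],-1)
def status(s=None):
    s=s or sensors.observe(); R=Ro.from_rotvec(s['tool_rot']).as_matrix()
    p=np.asarray(s['position'])
    tx=np.r_[R[:2,0]@EX,R[:2,0]@EY]
    print('t',round(s['t'],2),'W',p.round(1),'G',W2G(p).round(1),'F',np.round(s['ft_force'],1),'open',round(s['opening'],1),'toolx in gutter deg',np.degrees(np.arctan2(tx[1],tx[0])).round(1),'R22',R[2,2].round(4))
    return p,R
def shift(g):
    s=sensors.observe(); p,R=status(s); print('target G',g,'W',G2W(g).round(1),'tool shift',(R.T@(G2W(g)-p)).round(1))
E
python3 - <<'E'
from h import *
status(); s=sensors.observe(); print(Ro.from_rotvec(s['tool_rot']).as_matrix().round(3))
for cam in("top","scene"):
    z=np.load(f"{cam}0.npz"); ci=eyes.camera_info(cam); V,U=np.mgrid[:480,:640]
    W=world(ci,z['d'],U,V); q=W2G(W)
    k=(z['d']>0)&(q[...,2]>84)&(q[...,2]<99)&(q[...,1]<-48)&(q[...,1]>-130)&(q[...,0]>-60)&(q[...,0]<55)
    a=q[k]; b=a[(a[:,2]<96)]; f=cv2.fitLine(b[:,:2].astype(np.float32),cv2.DIST_HUBER,0,.01,.01).ravel()
    print(cam,len(b),f, a[:,:2].min(0),a[:,:2].max(0), 'ang',np.degrees(np.arctan2(f[1],f[0])))
    tip=b[np.argsort(b[:,0])[:12]]; print(tip.mean(0))
    k=(z['d']>0)&(W[...,2]>110)&(W[...,0]>380)&(W[...,0]<720)&(W[...,1]<260)&(W[...,1]>-330)
    w=W[k]; 
    if cam=='top':
      H,_,_=np.histogram2d(w[:,0],w[:,1],bins=[np.arange(380,721,20),np.arange(-340,261,40)]); print(H.astype(int))
for n,p in dict(cork=(413,90,0),beaker=(425,-190,0),caps=(514,-190,0)).items(): print(n,W2G(p))
E
```

```text
t 0.8 W [ 159.6 -500.2  238.7] G [ 509.9 -291.2  238.7] F [ 1.  -0.2  0.9] open 88.2 toolx in gutter deg 113.0 R22 -1.0
[[ 0.953  0.304 -0.   ]
 [ 0.304 -0.953 -0.   ]
 [-0.    -0.    -1.   ]]
top 138 [  0.9608843    0.27695012  -4.5767083  -71.12124   ] [-41.59403661 -86.2048214 ] [ 49.25322783 -49.61947763] ang 16.078262
[-39.33028252 -81.07933133  94.65124415]
[[0 0 0 0 0 0 0 0 0 0 0 0 0 0 0]
 [0 0 0 0 0 0 0 0 0 0 0 0 0 0 0]
 [0 0 0 0 0 0 0 0 0 0 0 0 0 0 0]
 [0 0 0 0 0 0 0 0 0 0 0 0 0 0 0]
 [0 0 0 0 0 0 0 0 0 0 0 0 0 0 0]
 [0 0 0 0 0 0 0 0 0 0 0 0 0 0 0]
 [0 0 0 0 0 0 0 0 0 0 0 0 0 0 0]
 [0 0 0 0 0 0 0 0 0 0 0 0 0 0 0]
 [0 0 0 0 0 0 0 0 0 0 0 0 0 0 0]
 [0 0 0 0 0 0 0 0 0 0 0 0 0 0 0]
 [0 0 0 0 0 0 0 0 0 0 0 0 0 0 0]
 [0 0 0 0 0 0 0 0 0 0 0 0 0 0 0]
 [0 0 0 0 0 0 0 0 0 0 0 0 0 0 0]
 [0 0 0 0 0 0 0 0 0 0 0 0 0 0 0]
 [0 0 0 0 0 0 0 0 0 0 0 0 0 0 0]
 [0 0 0 0 0 0 0 0 0 0 0 0 0 0 0]
 [0 0 0 0 0 0 0 0 0 0 0 0 0 0 0]]
scene 286 [  0.9604945    0.27829894   1.4072052  -72.100655  ] [-41.57020734 -86.98721381] [ 51.79766964 -48.24989825] ang 16.158705
[-40.46107911 -81.3543851   91.10649049]
cork [-101.23291018  -93.70889977    0.        ]
beaker [176.44172164 -55.75104362   0.        ]
caps [168.17433943  32.86413788   0.        ]
```

```bash
python3 -c "
from h import *
shift((-185,0,200))"
```

```text
t 0.8 W [ 159.6 -500.2  238.7] G [ 509.9 -291.2  238.7] F [ 1.  -0.2  0.9] open 88.2 toolx in gutter deg 113.0 R22 -1.0
target G (-185, 0, 200) W [514.1 164.7 200. ] tool shift [ 539.8 -525.7   38.7]
```

Emit:
{"name": "drive_tool", "arguments": {
  "moves": [
    [-1,36,-35,2,0,0,-7],
    [-1,72,-70,5,0,0,-14],
    [-1,108,-105,8,0,0,-21],
    [-1,144,-140,10,0,0,-28],
    [-1,180,-175,13,0,0,-35],
    [-1,216,-210,15,0,0,-42],
    [-1,252,-245,18,0,0,-49],
    [-1,288,-280,20,0,0,-56],
    [-1,324,-315,23,0,0,-63],
    [-1,360,-350,26,0,0,-67]
  ]
}}

```text
t: 1.8
position: [395.5, -57.8, 213.2]
tool_rot: [2.317, 2.12, 0.001]
ft_force: [0.6, -1.0, -0.1]
opening: 10.1
```

```bash
python3 -c "
from h import *
shift((-185,0,200))"
```

```text
t 1.8 W [395.5 -57.8 213.2] G [ 47.6 -97.4 213.2] F [ 0.6 -1.  -0.1] open 10.1 toolx in gutter deg -179.7 R22 -1.0
target G (-185, 0, 200) W [514.1 164.7 200. ] tool shift [232.1  98.5  13.2]
```

Emit:
{"name": "drive_tool", "arguments": {
  "moves": [
    [-1,40,17,3,0,0,0],
    [-1,80,34,5,0,0,0],
    [-1,120,50,8,0,0,0],
    [-1,160,67,10,0,0,0],
    [-1,200,85,12,0,0,0],
    [-1,232,98,13,0,0,0],
    [-1,232,98,13,0,0,0],
    [-1,232,98,50,0,0,0],
    [-1,232,98,90,0,0,0],
    [-1,232,98,110,0,0,0]
  ]
}}

```text
t: 2.8
position: [512.1, 163.8, 100.4]
tool_rot: [-2.317, -2.12, 0.004]
ft_force: [-0.1, 0.0, 0.4]
opening: 0.6
```

Run:
```python
from h import *
shift((-185,0,51))
p,d=eyes.grab_frame('wrist'); cv2.imwrite('pics/w1.png',p[:,:,::-1])
p,d=eyes.grab_frame('scene'); cv2.imwrite('pics/s1.png',p[:,:,::-1])
```

```text
t 2.8 W [512.1 163.8 100.4] G [-183.9   -1.9  100.4] F [-0.1  0.   0.4] open 0.6 toolx in gutter deg -179.8 R22 -1.0
target G (-185, 0, 51) W [514.1 164.7  51. ] tool shift [ 1.1  2.  49.4]
```

View pics/w1.png

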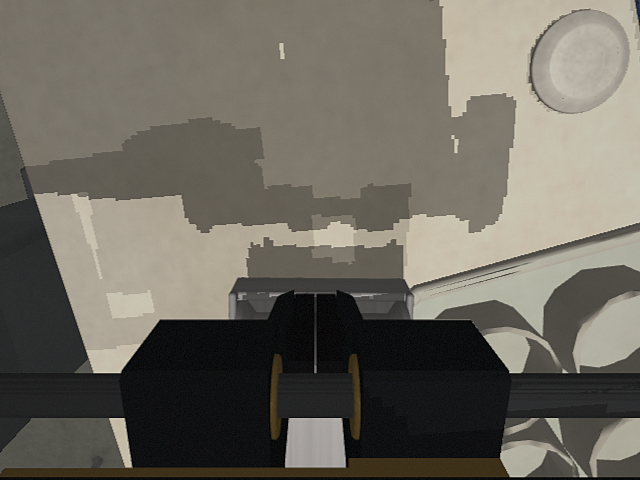

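View pics/s1.png

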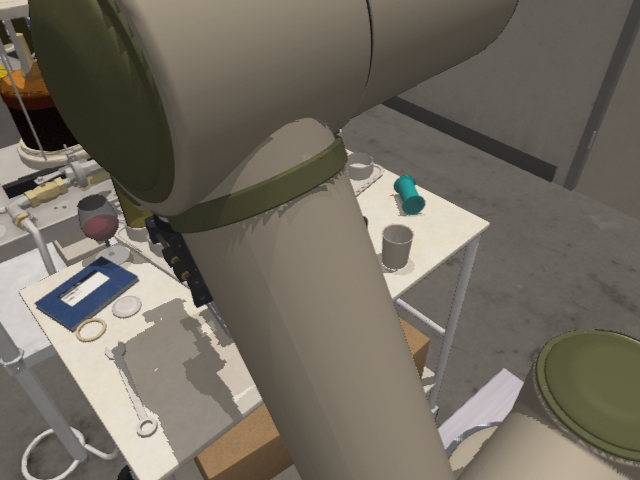

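Emit:
{"name": "drive_tool", "arguments": {
  "moves": [
    [-1,1,2,20,0,0,0],
    [-1,1,2,40,0,0,0],
    [-1,1,2,50,0,0,0],
    [-1,1,2,50,0,0,0]
  ]
}}

```text
t: 3.3
position: [513.9, 164.3, 50.9]
tool_rot: [-2.316, -2.119, 0.007]
ft_force: [0.3, -0.8, 0.0]
opening: -0.1
```

```bash
python3 -c "
from h import *
status()"
```

```text
t 3.3 W [513.9 164.3  50.9] G [-184.6   -0.2   50.9] F [ 0.3 -0.8  0. ] open -0.1 toolx in gutter deg -179.8 R22 -1.0
```

Emit:
{"name": "drive_tool", "arguments": {
  "moves": [
    [-1,-7,0,-1,0,0,0],
    [-1,-14,0,-1.5,0,0,0],
    [-1,-20,0,-2,0,0,0],
    [-1,-27,0,-3,0,0,0],
    [-1,-34,0,-4,0,0,0],
    [-1,-41,0,-5,0,0,0],
    [-1,-48,0,-6,0,0,0],
    [-1,-55,0,-7,0,0,0],
    [-1,-62,0,-7.5,0,0,0],
    [-1,-69,0,-8.5,0,0,0]
  ]
}}

```text
t: 4.3
position: [507.7, 95.0, 59.5]
tool_rot: [-2.316, -2.118, 0.007]
ft_force: [0.6, 1.2, 0.1]
opening: 0.3
```

Run:
```python
from h import *
status()
p,d=eyes.grab_frame('top'); cv2.imwrite('pics/t2.png',cv2.resize(p[150:330,160:420,::-1],(780,540)))
p,d=eyes.grab_frame('wrist'); cv2.imwrite('pics/w2.png',p[:,:,::-1])
```

```text
t 4.3 W [507.7  95.   59.5] G [-1.15e+02  1.00e-01  5.95e+01] F [0.6 1.2 0.1] open 0.3 toolx in gutter deg -179.8 R22 -1.0
```

View pics/t2.png

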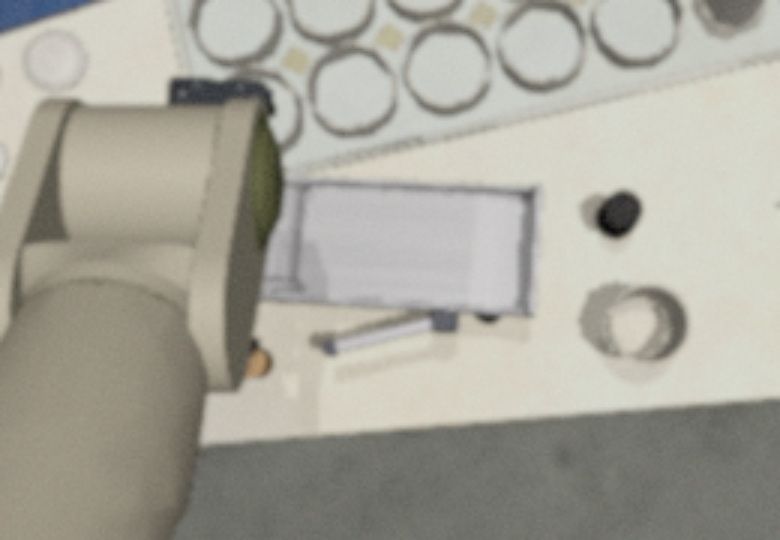

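View pics/w2.png

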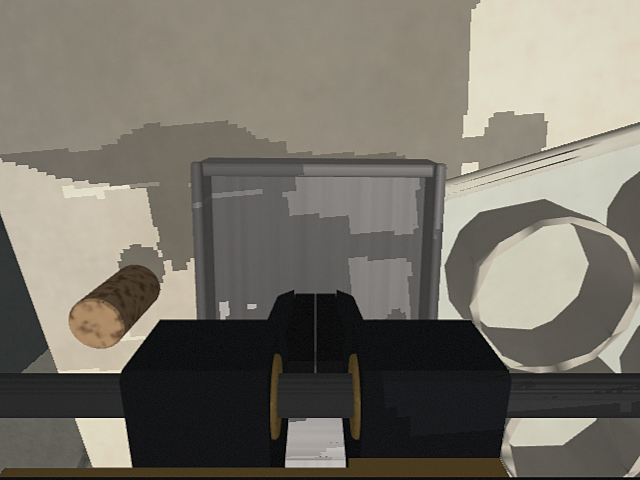

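Emit:
{"name": "drive_tool", "arguments": {
  "moves": [
    [-1,-8,0,-1,0,0,0],
    [-1,-16,0,-2,0,0,0],
    [-1,-24,0,-3,0,0,0],
    [-1,-32,0,-4,0,0,0],
    [-1,-40,0,-5,0,0,0],
    [-1,-48,0,-6,0,0,0],
    [-1,-56,0,-7,0,0,0],
    [-1,-64,0,-8,0,0,0],
    [-1,-72,0,-9,0,0,0],
    [-1,-80,0,-10,0,0,0]
  ]
}}

```text
t: 5.4
position: [500.5, 14.4, 69.8]
tool_rot: [-2.318, -2.118, 0.007]
ft_force: [0.1, 0.7, 0.2]
opening: 0.2
```

Run:
```python
from h import *
status()
p,d=eyes.grab_frame('top'); cv2.imwrite('pics/t3.png',cv2.resize(p[150:330,160:420,::-1],(780,540)))
```

```text
t 5.4 W [500.5  14.4  69.8] G [-34.1   0.5  69.8] F [0.1 0.7 0.2] open 0.2 toolx in gutter deg -179.8 R22 -1.0
```

View pics/t3.png

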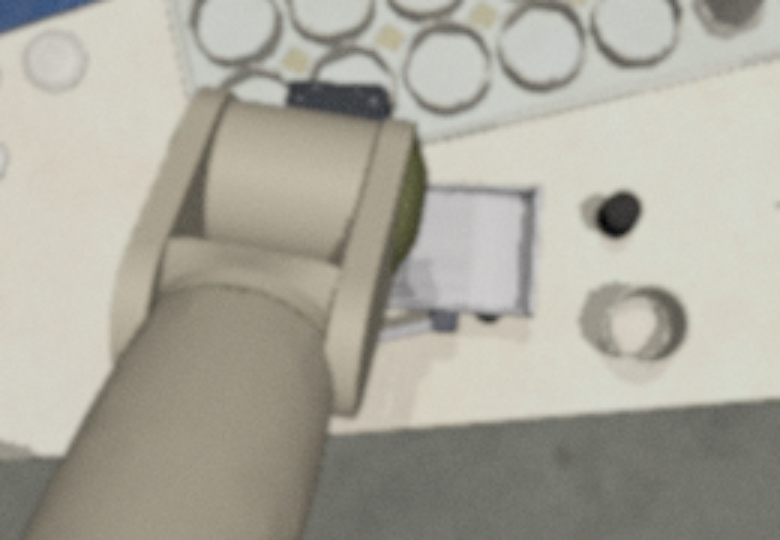

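Emit:
{"name": "drive_tool", "arguments": {
  "moves": [
    [-1,-8,0,-0.5,0,0,0],
    [-1,-16,0,-1.5,0,0,0],
    [-1,-24,0,-2.5,0,0,0],
    [-1,-32,0,-3.5,0,0,0],
    [-1,-40,0,-4.5,0,0,0],
    [-1,-48,0,-5.5,0,0,0],
    [-1,-56,0,-6.5,0,0,0],
    [-1,-63,0,-7,0,0,0],
    [-1,-69,0,-8,0,0,0],
    [-1,-74,0,-8.5,0,0,0]
  ]
}}

```text
t: 6.45
position: [493.9, -60.8, 78.7]
tool_rot: [-2.319, -2.117, 0.008]
ft_force: [-1.1, 0.5, -0.2]
opening: 0.7
```

Run:
```python
from h import *
status()
p,d=eyes.grab_frame('top'); cv2.imwrite('pics/t4.png',cv2.resize(p[150:330,160:420,::-1],(780,540)))
p,d=eyes.grab_frame('scene'); cv2.imwrite('pics/s4.png',cv2.resize(p[180:360,190:430,::-1],(800,600)))
```

```text
t 6.45 W [493.9 -60.8  78.7] G [41.4  0.8 78.7] F [-1.1  0.5 -0.2] open 0.7 toolx in gutter deg -179.9 R22 -1.0
```

View pics/t4.png

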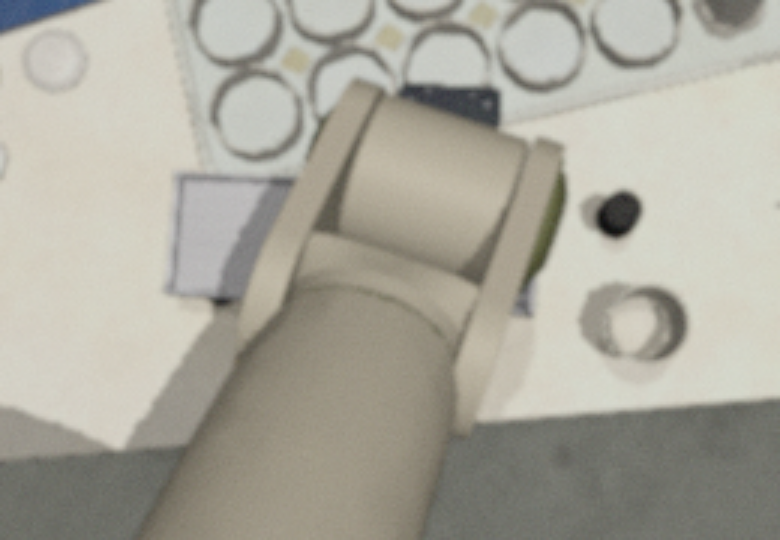

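View pics/s4.png

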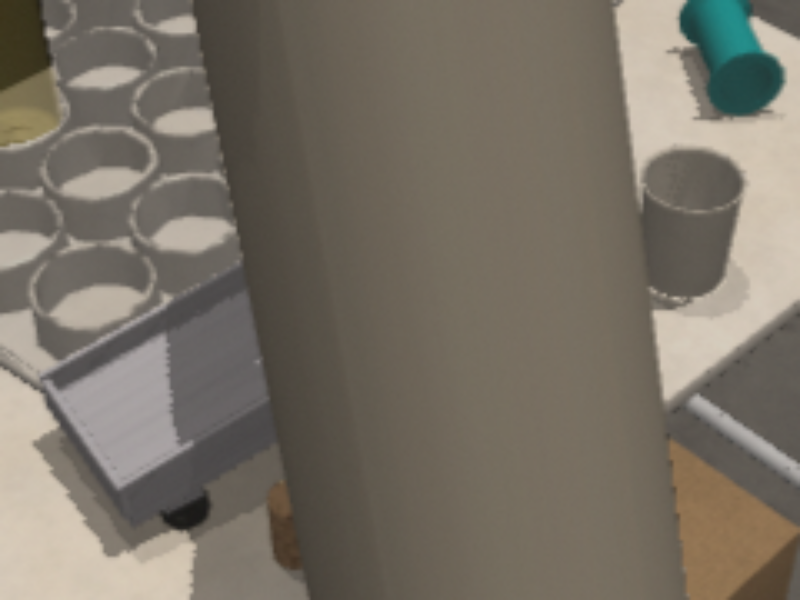

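Emit:
{"name": "drive_tool", "arguments": {
  "moves": [
    [-1,-2,-0.5,0,0,0,0],
    [-1,-4,-1,0,0,0,0],
    [-1,-4,-1,0,0,0,0],
    [-1,4,-1,0,0,0,0],
    [-1,14,-1,0,0,0,0],
    [-1,20,-1,-20,0,0,0],
    [-1,40,-1,-60,0,0,0],
    [-1,80,-1,-80,0,0,0],
    [-1,120,-1,-80,0,0,0],
    [-1,160,-1,-80,0,0,0]
  ]
}}

```text
t: 7.55
position: [507.9, 101.2, 159.1]
tool_rot: [-2.32, -2.118, 0.006]
ft_force: [0.6, -0.8, -0.3]
opening: 0.5
```

Run:
```python
from h import *
status()
p,d=eyes.grab_frame('top'); cv2.imwrite('pics/t5.png',cv2.resize(p[150:330,160:420,::-1],(780,540)))
ci=eyes.camera_info('top'); V,U=np.mgrid[:480,:640]; q=W2G(world(ci,d,U,V))
k=(d>0)&(abs(q[...,1])<35)&(q[...,0]>30)&(q[...,0]<100)&(q[...,2]>80)&(q[...,2]<115); a=q[k]
print(len(a)); 
for lo in range(40,104,6):
    b=a[(a[:,0]>=lo)&(a[:,0]<lo+6)]; print(lo,len(b),b[:,2].mean().round(1) if len(b) else '')
# keeper path
for th in np.r_[.243,.4,.6,.8,1.0,1.2,1.4,1.6,1.8,2.0,2.09]:
    ph=np.pi+np.radians(30)-th; u=np.array([np.cos(ph),np.sin(ph)]); n=np.array([np.sin(ph),-np.cos(ph)])
    h=np.array([np.sign(n[0])*9,17.5])
    c=np.array([42.5,-56])+58*u-4*n-h if th>.52 else np.array([42.5,-56])+58*u-4*n-np.array([0,h@n/n[1]])
    print(round(th,2),c.round(1))
```

```text
t 7.55 W [507.9 101.2 159.1] G [-121.2   -0.3  159.1] F [ 0.6 -0.8 -0.3] open 0.5 toolx in gutter deg -179.9 R22 -1.0
567
40 0 
46 0 
52 1 93.1
58 87 94.4
64 89 101.2
70 90 103.7
76 93 104.1
82 91 102.5
88 88 98.0
94 28 91.0
100 0 
0.24 [-12.1 -96. ]
0.4 [-14.6 -85.7]
0.6 [-24.6 -73.1]
0.8 [-23.4 -61.5]
1.0 [-19.9 -50.5]
1.2 [-14.2 -40.3]
1.4 [ -6.7 -31.5]
1.6 [  2.5 -24.3]
1.8 [ 12.8 -19.2]
2.0 [ 24.1 -16.1]
2.09 [ 29.2 -15.5]
```

View pics/t5.png

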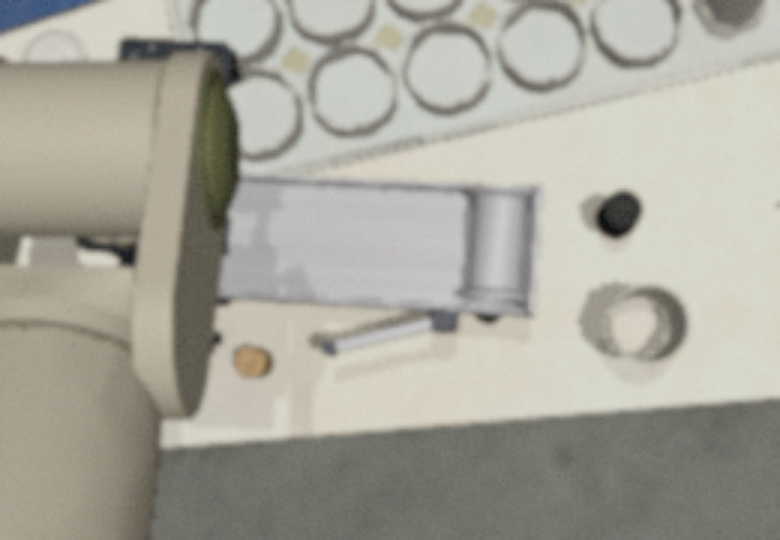

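Emit:
{"name": "drive_tool", "arguments": {
  "moves": [
    [-1,-30,-32,0,0,0,0],
    [-1,-60,-65,0,0,0,0],
    [-1,-90,-97,0,0,0,0],
    [-1,-108,-117,0,0,0,0],
    [-1,-108,-117,0,0,0,0],
    [-1,-108,-117,25,0,0,0],
    [-1,-108,-117,50,0,0,0],
    [-1,-108,-117,70,0,0,0],
    [-1,-108,-117,75,0,0,0],
    [-1,-108,-117,75,0,0,0]
  ]
}}

```text
t: 8.6
position: [381.4, 9.1, 84.0]
tool_rot: [-2.313, -2.121, 0.005]
ft_force: [0.3, -0.8, -0.6]
opening: 0.1
```

```bash
python3 -c "
from h import *
status()"
```

```text
t 8.6 W [381.4   9.1  84. ] G [ -17.7 -117.6   84. ] F [ 0.3 -0.8 -0.6] open 0.1 toolx in gutter deg -179.6 R22 -1.0
```

Emit:
{"name": "drive_tool", "arguments": {
  "moves": [
    [-1,-4,10,0,0,0,0],
    [-1,-4,21,0,0,0,0],
    [-1,-3,27,0,0,0,0],
    [-1,-2,33,0,0,0,0],
    [-1,2,39,0,0,0,0],
    [-1,7,45,0,0,0,0],
    [-1,6,50,0,0,0,0],
    [-1,6,56,0,0,0,0],
    [-1,4,62,0,0,0,0],
    [-1,2,67,0,0,0,0]
  ]
}}

```text
t: 9.6
position: [448.9, 5.0, 83.7]
tool_rot: [-2.314, -2.12, 0.005]
ft_force: [-0.2, 1.1, 0.2]
opening: 0.5
```

Run:
```python
from h import *
status()
for c in('top','scene'):
    p,d=eyes.grab_frame(c); p=p[150:330,160:420] if c=='top' else p[180:360,190:430]; cv2.imwrite(f'pics/{c}6.png',cv2.resize(p[...,::-1],(780,540)))
```

```text
t 9.6 W [448.9   5.   83.7] G [-20.  -50.1  83.7] F [-0.2  1.1  0.2] open 0.5 toolx in gutter deg -179.7 R22 -1.0
```

View pics/top6.png

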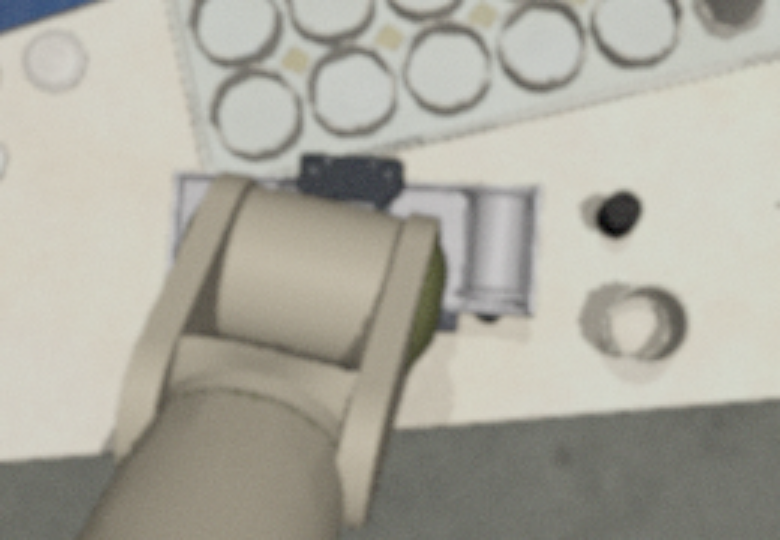

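View pics/scene6.png

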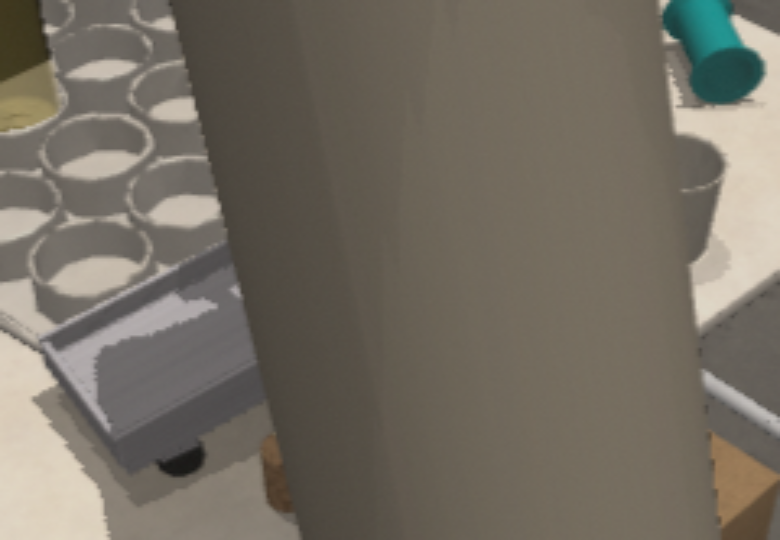

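Emit:
{"name": "drive_tool", "arguments": {
  "moves": [
    [-1,-3,5,0,0,0,0],
    [-1,-6,10,0,0,0,0],
    [-1,-10,14,0,0,0,0],
    [-1,-14,19,0,0,0,0],
    [-1,-22,26,0,0,0,0],
    [-1,-28,29,0,0,0,0],
    [-1,-33,31,0,0,0,0],
    [-1,-39,33,0,0,0,0],
    [-1,-44,34,0,0,0,0],
    [-1,-47,35,0,0,0,0]
  ]
}}

```text
t: 10.7
position: [479.7, -45.6, 83.6]
tool_rot: [-2.314, -2.12, 0.005]
ft_force: [-0.7, 0.4, 0.4]
opening: 0.1
```

```bash
python3 -c "
from h import *
status()"
```

```text
t 10.7 W [479.7 -45.6  83.6] G [ 27.5 -14.7  83.6] F [-0.7  0.4  0.4] open 0.1 toolx in gutter deg -179.7 R22 -1.0
```

Small steps to the end stop, watching the force.

Emit:
{"name": "drive_tool", "arguments": {
  "moves": [
    [-1,-1,0,0,0,0,0],
    [-1,-2,0,0,0,0,0],
    [-1,-2.5,0,0,0,0,0],
    [-1,-2.5,0,0,0,0,0]
  ]
}}

```text
t: 11.1
position: [479.7, -46.5, 83.6]
tool_rot: [-2.314, -2.118, 0.001]
ft_force: [2.5, 11.5, -0.6]
opening: 0.7
```

```bash
python3 -c "
from h import *
status()"
```

```text
t 11.1 W [479.7 -46.5  83.6] G [ 28.5 -14.7  83.6] F [ 2.5 11.5 -0.6] open 0.7 toolx in gutter deg -179.7 R22 -1.0
```

Emit:
{"name": "drive_tool", "arguments": {
  "moves": [
    [-1,6,0,0,0,0,0],
    [-1,16,0,0,0,0,0],
    [-1,25,0,-20,0,0,0],
    [-1,50,0,-60,0,0,0],
    [-1,90,0,-90,0,0,0],
    [-1,130,0,-100,0,0,0],
    [-1,170,0,-110,0,0,0],
    [-1,210,0,-120,0,0,0],
    [-1,210,0,-120,0,0,0],
    [-1,210,0,-120,0,0,0]
  ]
}}

```text
t: 12.1
position: [498.2, 163.0, 204.0]
tool_rot: [-2.312, -2.121, 0.002]
ft_force: [-0.1, -0.4, -1.0]
opening: 0.6
```

Run:
```python
from h import *
status()
p,d=eyes.grab_frame('top'); cv2.imwrite('pics/t7.png',cv2.resize(p[150:330,160:420,::-1],(780,540)))
ci=eyes.camera_info('top'); V,U=np.mgrid[:480,:640]; q=W2G(world(ci,d,U,V))
k=(d>0)&(abs(q[...,1])<35)&(q[...,0]>30)&(q[...,0]<100)&(q[...,2]>84)&(q[...,2]<115); a=q[k]
for lo in range(34,104,5):
    b=a[(a[:,0]>=lo)&(a[:,0]<lo+5)]; print(lo,len(b),b[:,2].mean().round(1) if len(b) else '')
b=q[(d>0)&(q[...,2]>86)&(q[...,0]>25)&(q[...,0]<54)&(q[...,1]>-45)&(q[...,1]<40)&(q[...,2]<98)]
b=b[b[:,0]<50]; print(len(b),np.polyfit(b[:,1],b[:,0],1),b.min(0),b.max(0))
```

```text
t 12.1 W [498.2 163.  204. ] G [-181.9  -15.6  204. ] F [-0.1 -0.4 -1. ] open 0.6 toolx in gutter deg -179.6 R22 -1.0
34 19 93.6
39 72 94.4
44 30 94.0
49 0 
54 13 89.2
59 73 95.6
64 73 100.7
69 76 103.5
74 77 104.3
79 77 104.2
84 76 101.7
89 74 97.5
94 28 91.8
99 0 
135 [-8.39515383e-04  4.19408510e+01] [ 37.07602185 -44.9249417   86.1823797 ] [47.83541303 31.32965557 97.57155926]
```

View pics/t7.png

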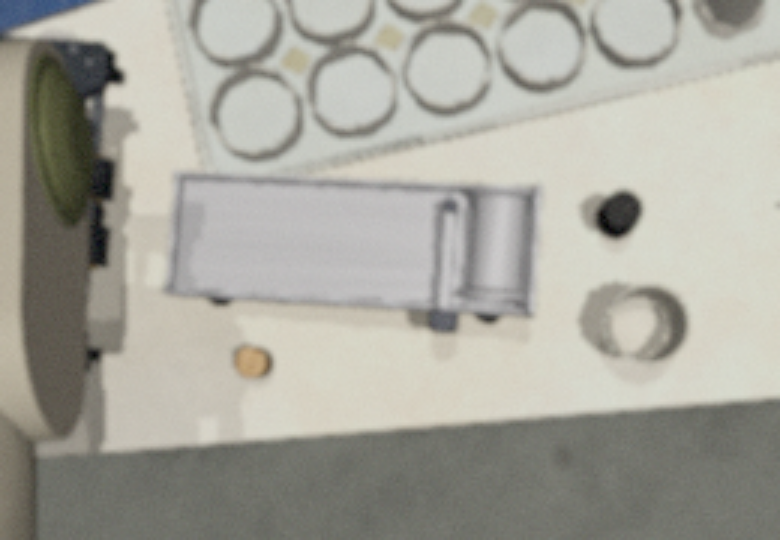

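The picture shows the spool against the stop plate (around col 500) and the keeper fully across (col 447, about 90° to the gutter, x ≈ 42). The cork, beaker and capsule are where they started, and the robot is clear.

```bash
python3 -c "
from h import *
print(workorder.finish_job())"
```

```text
the job is handed in; nothing more can be done
None
```

The spool is seated against the stop plate, the keeper bar is fully across behind it, and I handed the job in at about 12 s of the 59 s allowed. No verdict was reported.

- **Spool:** I pushed it with the closed fingertips between its flanges, up the gutter and over the hump. After I backed off, it stayed by itself with its centre at about gutter x = 78 mm. A second measurement after the keeper was closed gave the same position.
- **Keeper:** I pushed its outer face round to the end of travel, where the force rose to about 12 N. The last depth check showed the bar square across the gutter at x ≈ 42 mm.
- **Bystanders:** In the last top view the cork, beaker and capsule look unmoved. I compared the pictures by eye and did not re-measure them. The turquoise look-alike was never approached.
- **Hand-in:** The gripper was about 200 mm above the surface and touching nothing.

No checks failed or disagreed in a way that mattered. The two cameras put the gutter within about 1 mm and 0.1° of each other. The arm hid the keeper from both fixed cameras while it was swinging, so I confirmed its position only after backing away.

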